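# Swap the crossed boiler valves and offer up the link pipe

### The job

The red and blue isolating valves are standing in each other's holes on the steel rail: swap them, so that each is seated upright, fully down, in the hole with the collar of its own colour. Then lift the copper link pipe out of its timber rest, carry it over the filter pipework without knocking it, and offer it up to the two valves, level and still, with its two open ends lined up over the two valve mouths (either way round) and about 10 mm above them, never touching the valves. Finish while holding it there, so that I can slip the nuts and seals on; do not knock the valves over and leave everything else on the bench where it is.

Things in the scene. Friction and masses are not known exactly. Their poses are not given: they have to be found in the camera images.
- rail: Grey steel channel, 64 mm (x) by 250 mm (y), 28 mm high, fixed on the bench. Origin: centre of its underside. Its three holes lie along its y axis at -70, 0 and +70 mm, each with a collar. It stands somewhere to the robot's left, yawed up to about 17 degrees.
- red_collar: Red plastic collar ring, 50 mm across, 3 mm thick, fixed on the rail round a hole 27 mm across. Origin: hole centre at the collar's top, 31 mm above the bench; z up. A valve is seated when its lower nut rests on the collar (valve origin 20 mm below this point). At one end of the rail (y +70 or -70 mm); the blue valve starts here, the red one belongs here.
- blue_collar: Blue plastic collar ring, 50 mm across, 3 mm thick, fixed on the rail round a hole 27 mm across. Origin: hole centre at the collar's top, 31 mm above the bench; z up. A valve is seated when its lower nut rests on the collar (valve origin 20 mm below this point). At the rail's other end; the red valve starts here, the blue one belongs here.
- grey_collar: Grey plastic collar ring, 50 mm across, 3 mm thick, fixed on the rail round a hole 27 mm across. Origin: hole centre at the collar's top, 31 mm above the bench; z up. A valve is seated when its lower nut rests on the collar (valve origin 20 mm below this point). The rail's middle hole, empty: a valve may be parked here during the swap.
- red_valve: Brass valve, 0.3 kg, 100 mm tall, upright (z up), red handle, starting in the blue collar, yaw within 30 degrees of the rail's. Origin: centre of its lower end. Up its axis: tail 22 mm across to 20 mm, lower nut 34 mm across to 40 mm, body to 72 mm, top nut 34 mm across (grasp here) to 100 mm. The red butterfly handle, 46 mm wide, sticks out 36 mm to its -x at 51 to 63 mm up.
- red_valve_mouth (a point): Centre of the red valve's open mouth, on its top face, 100 mm above its origin.
- blue_valve: Brass valve, 0.3 kg, 100 mm tall, upright (z up), blue handle, starting in the red collar, yaw within 30 degrees of the rail's. Origin: centre of its lower end. Up its axis: tail 22 mm across to 20 mm, lower nut 34 mm across to 40 mm, body to 72 mm, top nut 34 mm across (grasp here) to 100 mm. The blue butterfly handle, 46 mm wide, sticks out 36 mm to its -x at 51 to 63 mm up.
- blue_valve_mouth (a point): Centre of the blue valve's open mouth, on its top face, 100 mm above its origin.
- link: Copper link pipe, 0.38 kg, 22 mm tube: an upside-down U with two straight legs 140 mm apart along its y axis and a crossbar on top, 110 mm tall. Origin: midway between the open leg ends; z up when level. Both ends are alike: either way round will do. Starts standing upright in the timber rest, its y axis along the rest's.
- link_end_a (a point): Centre of the open lower end of the link's leg at y = -70 mm.
- link_end_b (a point): Centre of the open lower end of the link's leg at y = +70 mm.
- link_grip (a point): Centre of the brass block in the middle of the link's crossbar, 95 mm above the link's origin: 28 mm thick along the link's x (grip across this), 44 mm long along y, 28 mm tall, with a small plug on top reaching 28 mm above this point.
- rest: Pine block, 52 mm (x) by 210 mm (y), 36 mm high, fixed on the bench to the robot's right, its length pointing roughly away from the robot. Origin: centre of its underside. Two holes at y = -70 and +70 mm, 27 mm across and 26 mm deep, hold the link's legs; the link's ends stand 10 mm above the bench.
- pipework: Half-built filter pipework on two stands, fixed, running away from the robot (its x axis) between rest and rail. Origin: on the bench below the pipe, which is 22 mm thick, its top 111 mm up, from x = -270 to +260 mm. A brass valve with black lever at x = -120 to -30 mm is 135 mm high. The black filter canister at x = +180 mm is 80 mm across and 189 mm tall.
- flux_tub: White flux tub with yellow lid, 56 mm across, 45 mm tall. Origin: centre of its underside. Bystander.
- inhibitor: White bottle with red cap, 68 mm across, 200 mm tall. Origin: centre of its underside. Bystander.
- tee: Loose copper tee fitting lying flat, 48 mm long, 24 mm thick. Origin: underneath it. Bystander.
- elbow: Loose copper elbow fitting lying flat, 36 mm legs, 24 mm thick. Origin: under its corner. Bystander.
- tape_roll: Roll of white tape lying flat, 56 mm across, 14 mm thick. Origin: centre of its underside. Bystander.
- wrench: Steel adjustable wrench lying flat along its x axis, 220 mm long, 46 mm wide, 12 mm thick, jaws to +x. Origin: under its middle. Bystander.
- brush: Small hand brush lying flat along its x axis. Origin: under its middle. Bystander.
There are look-alikes about, which are no part of the job. Leave any black or purple look-alike of the blue_valve alone.

How it is judged (in metres and radians):
On the way, in this order (a step that is already met when the one before it is completed fails the run):
1. both valves are seated upright in the holes of their own colour and let go (horizontal distance between red_valve and red_collar below 0.006 m and z of red_valve in the frame of red_collar between -0.024 and -0.016 m and angle between each of red_valve, blue_valve's own z axis and vertical below 0.1 rad and contact force between the fingers and red_valve below 0.2 N and horizontal distance between blue_valve and blue_collar below 0.006 m and z of blue_valve in the frame of blue_collar between -0.024 and -0.016 m and contact force between the fingers and blue_valve below 0.2 N), for 0.2 s.
2. the link pipe is gripped and lifted out of the rest (z of each of link_end_a, link_end_b in the frame of rest above 0.05 m and contact force between the fingers and link above 1 N), for 0.1 s.
At the end, for the whole second after the job is handed in: Both valves seated in their own colour's hole (6 mm sideways, 4 mm in height, tilt under 0.1 rad), not gripped. Link held still in the fingers, tilt under 0.09 rad, touching nothing else, each open end 2 to 20 mm above a valve mouth and within 7 mm of it sideways (all of step 1 and linear speed of link below 0.015 m/s and angular speed of link below 0.15 rad/s and angle between link's own z axis and vertical below 0.09 rad and contact force between the fingers and link above 1 N and contact force between link and red_valve below 0.1 N and contact force between link and blue_valve below 0.1 N and contact force between link and rail below 0.1 N and contact force between link and pipework below 0.1 N and contact force between link and rest below 0.1 N and ((horizontal distance between link_end_a and red_valve_mouth below 0.007 m and z of link_end_a in the frame of red_valve_mouth between 0.002 and 0.02 m and horizontal distance between link_end_b and blue_valve_mouth below 0.007 m and z of link_end_b in the frame of blue_valve_mouth between 0.002 and 0.02 m) or (horizontal distance between link_end_a and blue_valve_mouth below 0.007 m and z of link_end_a in the frame of blue_valve_mouth between 0.002 and 0.02 m and horizontal distance between link_end_b and red_valve_mouth below 0.007 m and z of link_end_b in the frame of red_valve_mouth between 0.002 and 0.02 m))); the arm keeps its last pose, push and grip.
It fails at once if the link knocks against the filter pipework (more than 2 N) (contact force between link and pipework above 2 N).
It fails at once if the link touches a valve (more than 1 N) (contact force between link and red_valve above 1 N or contact force between link and blue_valve above 1 N).
It fails at once if a valve is tipped over (angle between any of red_valve, blue_valve's own z axis and vertical above 0.8 rad).
It fails at once if a bystander is moved more than 30 mm (distance of any of flux_tub, inhibitor, tee, elbow, tape_roll, wrench, brush from where it was at the start of the episode above 0.03 m).
It also fails if it takes over 72 s, if anything falls off the work surface, if the arm or the gripper's body presses on something with over 40 N, if the wrist force passes 120 N, or if a joint passes its speed limit or range.

### The arm

A 7-joint arm with a two-finger parallel gripper is mounted at the origin on the work surface. World frame = base frame: x ahead of the robot, y to its left, z up, the work surface at z = 0. Lengths are in m, angles in degrees, forces in N, time in s.
With the tool pointing down it reaches from about 0.425 to 0.875 m from the base axis. Payload 4.7 kg.
Tool frame: the origin (TCP) lies midway between the tips of the shut fingers; the grasp point (between the pads) lies 19 mm behind it; z points along the fingers, y is the direction in which the jaws open and shut (so a half turn about z gives the same grasp; the last joint's range is limited). The gripper opens to 87 mm and grips with 3 to 60 N. Pads are 19 mm wide; open, the fingers measure 117 mm over their backs; the gripper's body (75 mm by 190 mm) begins 51 mm behind the grasp point.
Start: joints at [-73.849, 18.392, -4.016, 83.108, 1.295, 78.541, -3.26], TCP at [0.172, 0.627, 0.223] pointing down, gripper open.
Joint ranges: [-163.93, 163.93], [-17.29, 119.83], [-79.2, 71.16], [3.27, 140.29], [-89.18, 269.18], [5.43, 117.66], [-154.24, 154.24]. Speed limits (degrees/s): [147.25, 147.25, 180, 180, 180, 180, 180].

### API

Orientations are given as [roll, pitch, yaw] about the fixed x, y, z axes, in that order (R = Rz(yaw) Ry(pitch) Rx(roll)).
In Python, from cell import env gives the robot as it stands.
- The arm moves only by the tool apply_moves, never from a script. Its argument "targets" is a list of rows, each a list of 2 entries, a list of its own where there are three numbers: the shift along the world's x, y, z in mm, then the turn, a rotation vector about the world's x, y, z in rad. A call has 1 to 8 rows; each row is the pose to reach, as a shift and turn from the pose commanded when the call began; what a row does not reach only later rows make up. A row lasts 1/10 s, in which the tool goes at most 50 mm and 8.59 degrees, less where a joint would pass 70% of its speed; a pose out of reach is approached as far as the arm can. A call with a gripper value outside its range is refused whole. "hand" is the finger opening in mm, from 0 to 87, set as the call begins (left out, the last holds). The fingers move at their own pace and stop on an object; "squeeze" is the grip in N (left out, the last holds). Time passes only in rows, so rows that repeat a pose let the fingers close. It gives the time, the measured TCP pose, the force and the opening at its end, in the units of the state.
- env.get_obs(): the state, without advancing time (a new reading comes with each control period).
- env.read_camera(name): name is "scene" or "top" or "wrist"; returns a dict with "image" (480x640x3 uint8, red, green, blue), "camera_matrix" (3x3 intrinsics, pixels), "camera_from_world" (4x4, takes a point from world to camera coordinates); the wrist camera has in their place "mount" (4x4, takes a point from camera to tool coordinates, whose origin is the TCP and whose axes are the flange's). Camera axes: x right, y down, z forward; pixel columns grow to the right and rows downward; lengths in m; the calibration is good to about 2 mm. A picture is of the moment at which its call begins: read the wrist's pose just before it. There is no depth.
- env.sign_off(): hands the job in, once; it reports no verdict.
Trained networks look in a picture, given as the dict that the camera call returned (one of the last four; its "shot" number tells which), for a name from the list of things; names that differ only in an ending like _2 or _b are one class to them, and where a whole thing is asked for, a point or a joint stands for the part that bears it (a point fixed in the world has none). Each returns a list of dicts, best first, with "conf" (0 to 1); they miss things now and then, are a little off and sometimes report something else, mostly with a low value. They report only what shows in the picture. A call takes as long as a camera call. They do not tell look-alikes from the thing itself.
- env.regions_of(picture, target): "region" (480x640 bool, what is visible of it) and "rect" ([left, top, right, bottom] in pixels, round what is visible of it).
The state is a dict: "time_s": time; "qpos": joint angles; "joint_velocities": joint speeds; "effort": joint torques, N m; "tool_pos": TCP position; "tool_rot": TCP orientation; "force": force on the tool from outside, world axes, zero at the start; "wrist_torque": the same for the moment, N m; "grip_width": finger opening in m.
Only numpy, scipy, OpenCV 4.12 (cv2) and the standard library are available. Lean on these libraries where they do the work, as an engineer would, in place of code of your own. Each camera call takes 0.05 s, during which the arm holds its last target. There are 200 camera calls.

## Working session

There is one attempt and no reset: what is moved stays moved. The work goes in short steps, Python scripts to look and compute and a tool call to move; the robot and the scene stay as the last step left them, time stands still between calls to the robot, and variables do not carry over. Pictures are saved under pics/ and viewed, about 8 in all and at most 12, crops included, and the job is handed in when it is done.

Besides the shell and the picture viewer there is one more tool, called after "Request:" by a JSON object that holds its "op" and its "data", one argument or row to a line. apply_moves: Moves the arm, as the interface text tells. Its arguments: {"type":"object","properties":{"targets":{"type":"array","items":{"type":"array"}},"hand":{"type":"number"},"squeeze":{"type":"number"}},"required":["targets"]}

```bash
mkdir -p pics; ls; cat > h.py <<'E'
import numpy as np, cv2
from cell import env
from scipy.spatial.transform import Rotation as R
def bgr(p): return cv2.cvtColor(p["image"],cv2.COLOR_RGB2BGR)
def cam(p,obs=None):
    K=np.array(p["camera_matrix"])
    if "camera_from_world" in p: T=np.array(p["camera_from_world"])
    else:
        W=np.eye(4); W[:3,:3]=R.from_euler('xyz',obs["tool_rot"],degrees=True).as_matrix(); W[:3,3]=obs["tool_pos"]
        T=np.linalg.inv(W@np.array(p["mount"]))
    return K,T
def proj(K,T,X):
    X=np.atleast_2d(X); c=X@T[:3,:3].T+T[:3,3]; u=c@K.T; return u[:,:2]/u[:,2:]
def ray(K,T,uv,z):
    d=T[:3,:3].T@np.linalg.solve(K,[uv[0],uv[1],1.]); o=-T[:3,:3].T@T[:3,3]
    return o+d*(z-o[2])/d[2]
E
python3 - <<'E'
from h import *
o=env.get_obs(); print({k:np.round(v,3) for k,v in o.items()})
for n in ["scene","top"]:
    p=env.read_camera(n); cv2.imwrite(f"pics/{n}0.png",bgr(p)); K,T=cam(p); print(n,np.round(K,1).tolist(),np.round(-T[:3,:3].T@T[:3,3],3))
    for t in ["rail","red_collar","blue_collar","grey_collar","red_valve","blue_valve","link","link_grip","rest","pipework","inhibitor","flux_tub"]:
        r=env.regions_of(p,t)
        print(t,[(round(d["conf"],2),np.round(d["rect"]).tolist(),[round(float(x),1) for x in np.argwhere(d["region"]).mean(0)[::-1]]) for d in r[:3]])
E
```

```text
pics
{'time_s': np.float64(0.0), 'qpos': array([-73.848,  18.439,  -4.017,  83.173,   1.293,  78.538,  -3.26 ]), 'joint_velocities': array([ 0.054,  0.037, -0.043, -0.204,  0.167,  0.088, -0.056]), 'effort': array([ 1.0000e-03, -4.9127e+01, -4.0400e-01, -3.1254e+01, -6.4000e-02,
        4.3000e-02,  0.0000e+00]), 'tool_pos': array([0.172, 0.626, 0.221]), 'tool_rot': array([-1.79895e+02,  3.00000e-03,  1.64659e+02]), 'force': array([0.286, 0.092, 0.357]), 'wrist_torque': array([0.014, 0.022, 0.023]), 'grip_width': np.float64(0.087)}
scene [[518.4, 0.0, 320.7], [0.0, 518.4, 239.1], [0.0, 0.0, 1.0]] [1.142 0.474 1.265]
rail [(0.61, [352.0, 254.0, 440.0, 327.0], [395.3, 290.6])]
red_collar [(0.68, [408.0, 292.0, 427.0, 308.0], [415.1, 302.4]), (0.52, [364.0, 250.0, 391.0, 276.0], [375.7, 262.9]), (0.24, [249.0, 165.0, 293.0, 217.0], [270.0, 185.3])]
blue_collar [(0.73, [246.0, 166.0, 293.0, 217.0], [269.6, 186.5]), (0.59, [364.0, 268.0, 384.0, 281.0], [371.7, 274.2])]
grey_collar [(0.65, [383.0, 276.0, 405.0, 293.0], [394.9, 284.7])]
red_valve [(0.63, [366.0, 250.0, 391.0, 276.0], [375.6
[... 1203 characters left out ...]
(0.68, [192.0, 304.0, 216.0, 326.0], [202.9, 313.9])]
link [(0.89, [407.0, 233.0, 424.0, 301.0], [415.8, 263.9]), (0.5, [190.0, 304.0, 215.0, 329.0], [202.2, 314.2])]
link_grip [(0.73, [406.0, 232.0, 420.0, 300.0], [415.6, 265.0])]
rest [(0.78, [398.0, 226.0, 424.0, 313.0], [406.3, 273.5]), (0.68, [177.0, 171.0, 195.0, 191.0], [185.4, 181.4])]
pipework [(0.87, [323.0, 120.0, 363.0, 330.0], [342.2, 217.4]), (0.46, [250.0, 244.0, 266.0, 270.0], [257.8, 254.1]), (0.46, [254.0, 153.0, 274.0, 183.0], [264.8, 166.6])]
inhibitor [(0.61, [102.0, 200.0, 144.0, 240.0], [121.6, 217.1])]
flux_tub [(0.95, [257.0, 152.0, 276.0, 181.0], [264.9, 166.4]), (0.38, [398.0, 225.0, 421.0, 314.0], [406.0, 274.4])]
```

```bash
python3 - <<'E'
import cv2,numpy as np
a=cv2.imread("pics/top0.png")[110:350,90:460]; a=cv2.resize(a,None,fx=2.1,fy=2.1,interpolation=3)
cv2.imwrite("pics/t1.png",a)
b=cv2.imread("pics/scene0.png")[140:400,220:540]; b=cv2.resize(b,None,fx=2.3,fy=2.3,interpolation=3)
cv2.imwrite("pics/s1.png",b)
E
```

```text
(no output)
```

View pics/t1.png

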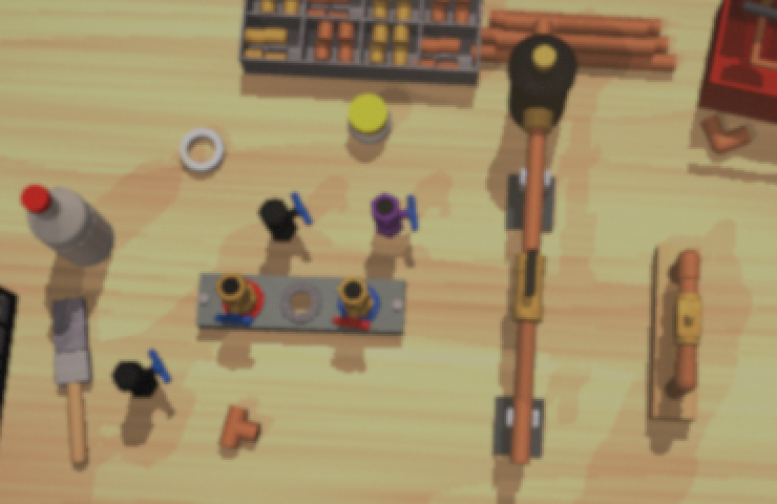

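View pics/s1.png

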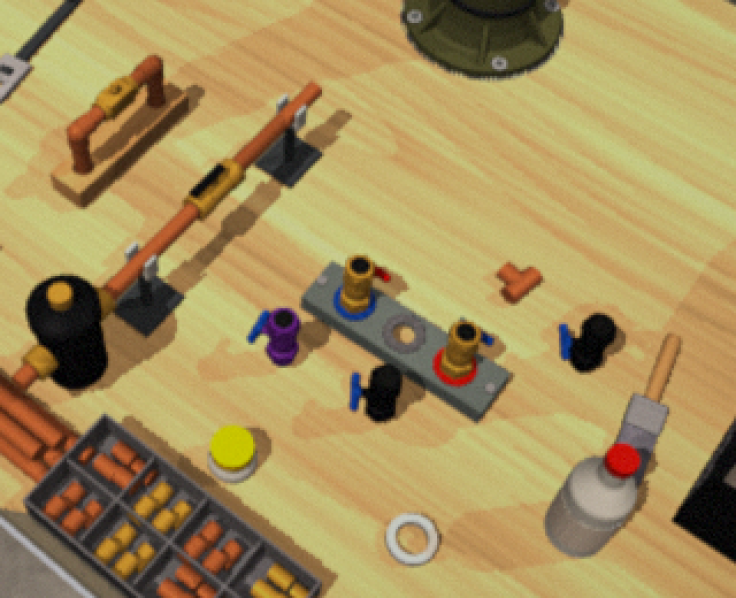

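Picture 1 (top crop ×2.1): the brass valve with the blue handle is at crop (232,288) in the red collar. The brass valve with the red handle is at (353,290) in the blue collar. Picture 2 (scene) agrees: blue-handled at (463,340), red-handled at (358,275).

Possible mix-ups for the blue valve, in the top crop: black (282,218), purple (388,215) and black (130,378). I choose the two brass valves standing in the rail.

```bash
python3 - <<'E'
from h import *
p=env.read_camera("top");K,T=cam(p)
f=lambda n,x,y,z: print(n,np.round(ray(K,T,(90+x/2.1,110+y/2.1),z)*1000))
f("blue mouth",231,284,.111);f("red mouth",352,286,.111);f("grey",301,302,.031)
f("rail L",204,298,.028);f("rail R",397,304,.028)
f("bottle cap",36,198,.2);f("black1",268,217,.09);f("purple",385,207,.09);f("canister",544,56,.189);f("pipe near",520,460,.111);f("pipe lever",530,270,.125)
f("grip",688,321,.123);f("link top",688,260,.11);f("link bot",687,380,.11);f("tub",369,113,.045);f("black2",130,378,.09)
f("restTL",656,247,.036);f("restBR",690,418,.036)
E
```

```text
blue mouth [505. 279. 111.]
red mouth [510. 141. 111.]
grey [503. 209.  31.]
rail L [502. 327.  28.]
rail R [508.  93.  28.]
bottle cap [571. 481. 200.]
black1 [591. 247.  90.]
purple [611. 111.  90.]
canister [770. -64. 189.]
pipe near [324. -60. 111.]
pipe lever [537. -61. 125.]
grip [ 488. -242.  123.]
link top [ 562. -243.  110.]
link bot [ 423. -244.  110.]
tub [742. 143.  45.]
black2 [394. 388.  90.]
restTL [ 594. -217.   36.]
restBR [ 388. -261.   36.]
```

Request:
{"op": "apply_moves", "data": {
  "targets": [
    [[20, -25, 30], [0, 0, 0]],
    [[45, -57, 60], [0, 0, 0]],
    [[75, -96, 80], [0, 0, 0.05]],
    [[105, -134, 80], [0, 0, 0.1]],
    [[135, -172, 80], [0, 0, 0.15]],
    [[165, -210, 80], [0, 0, 0.2]],
    [[195, -248, 80], [0, 0, 0.25]],
    [[225, -286, 80], [0, 0, 0.29]]
  ]
}}

```text
time_s: 2.15
tool_pos: [0.398, 0.3391, 0.303]
tool_rot: [179.9, 0.0, -178.6]
force: [0.6, 0.3, -0.7]
grip_width: 0.0872
```

Request:
{"op": "apply_moves", "data": {
  "targets": [
    [[30, -38, 0], [0, 0, 0]],
    [[55, -70, 0], [0, 0, 0]],
    [[80, -100, 0], [0, 0, 0]],
    [[95, -125, 0], [0, 0, 0]],
    [[103, -131, 0], [0, 0, 0]],
    [[103, -131, 0], [0, 0, 0]],
    [[103, -131, 0], [0, 0, 0]]
  ]
}}

```text
time_s: 2.85
tool_pos: [0.4992, 0.2117, 0.3024]
tool_rot: [179.9, -0.0, -178.6]
force: [-0.1, 0.3, -0.2]
grip_width: 0.0872
```

```bash
python3 - <<'E'
from h import *
o=env.get_obs(); p=env.read_camera("wrist"); K,T=cam(p,o); print(o["tool_pos"],o["tool_rot"],o["time_s"]); np.savez("w1.npz",K=K,T=T)
cv2.imwrite("pics/w1.png",bgr(p)); print(np.round(-T[:3,:3].T@T[:3,3],3))
for t,z in [("red_collar",.031),("blue_collar",.031),("grey_collar",.031),("red_valve",.111),("blue_valve",.111)]:
    for d in env.regions_of(p,t)[:4]:
        c=np.argwhere(d["region"]).mean(0)[::-1]; print(t,round(d["conf"],2),np.round(d["rect"]),np.round(c),np.round(ray(K,T,c,z)*1000))
E
```

```text
[0.49917354 0.21166782 0.30244981] [ 1.79949418e+02 -4.23199164e-02 -1.78606337e+02] 2.85
[0.418 0.209 0.464]
red_collar 0.73 [247. 358. 288. 381.] [268. 369.] [758. 142.  31.]
red_collar 0.58 [350. 188. 392. 222.] [362. 199.] [500. 267.  31.]
red_collar 0.44 [350.  48. 392.  99.] [372.  73.] [354. 269.  31.]
blue_collar 0.66 [239. 191. 280. 221.] [268. 202.] [506. 147.  31.]
grey_collar 0.71 [297. 181. 334. 223.] [316. 202.] [505. 208.  31.]
grey_collar 0.58 [250. 360. 286. 382.] [267. 370.] [759. 141.  31.]
red_valve 0.73 [232. 176. 278. 229.] [254. 205.] [494. 144. 111.]
red_valve 0.5 [394. 314. 406. 324.] [397. 319.] [624. 304. 111.]
blue_valve 0.95 [208. 263. 256. 312.] [240. 282.] [581. 126. 111.]
blue_valve 0.85 [311. 258. 354. 307.] [335. 283.] [579. 231. 111.]
blue_valve 0.58 [353. 179. 400. 234.] [377. 205.] [490. 272. 111.]
blue_valve 0.55 [438.  96. 517. 150.] [479. 117.] [402. 364. 111.]
```

View pics/w1.png

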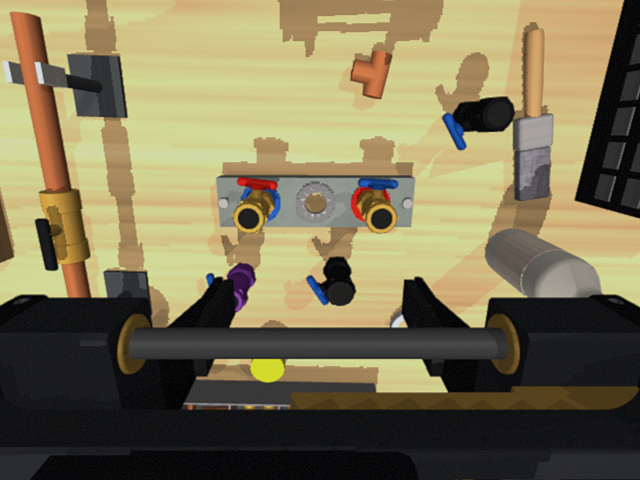

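Picture 3 (wrist): the rail is clear. The red valve's mouth is near (248,218), the blue valve's near (380,218), and the grey hole is at (316,203). The look-alikes are the purple valve (240,285) and the black ones (340,285) and (485,115).

```bash
python3 - <<'E'
from h import *
im=cv2.imread("pics/w1.png"); w=np.load("w1.npz"); K,T=w["K"],w["T"]
g=cv2.cvtColor(im,cv2.COLOR_BGR2GRAY); hsv=cv2.cvtColor(im,cv2.COLOR_BGR2HSV)
for n,c in [("red",(248,218)),("blue",(380,218))]:
    m=np.zeros_like(g); cv2.circle(m,c,11,255,-1); m[(g>60)]=0
    k,l,s,ce=cv2.connectedComponentsWithStats(m); i=1+s[1:,4].argmax(); print(n,s[i],ce[i],np.round(ray(K,T,ce[i],.111)*1000,1))
# rail mask: low saturation grey
m=((hsv[...,1]<70)&(g>80)&(g<190)).astype(np.uint8)*255; m[:170]=0;m[232:]=0;m[:,:210]=0;m[:,420:]=0
m=cv2.morphologyEx(m,cv2.MORPH_CLOSE,np.ones((5,5)))
k,l,s,ce=cv2.connectedComponentsWithStats(m); i=1+s[1:,4].argmax()
c=cv2.findContours((l==i).astype(np.uint8),0,2)[0][0]; r=cv2.minAreaRect(c); print(r,s[i])
P=np.array([ray(K,T,x,.028)*1000 for x in cv2.boxPoints(r)]); print(P.round(1),P.mean(0).round(1))
u=cv2.resize(im[170:240,205:425],None,fx=3.6,fy=3.6,interpolation=2); cv2.imwrite("pics/w1c.png",u)
E
```

```text
red [238 209  21  20 317] [248.04416404 218.27129338] [508.  137.4 111. ]
blue [372 209  20  20 312] [381.08653846 218.48397436] [504.9 277.  111. ]
((313.0, 201.5), (49.0, 108.0), 90.0) [ 259  177  109   50 3646]
[[475.7 136.3  28. ]
 [472.5 271.3  28. ]
 [535.9 275.5  28. ]
 [539.3 134.6  28. ]] [505.8 204.4  28. ]
```

View pics/w1c.png

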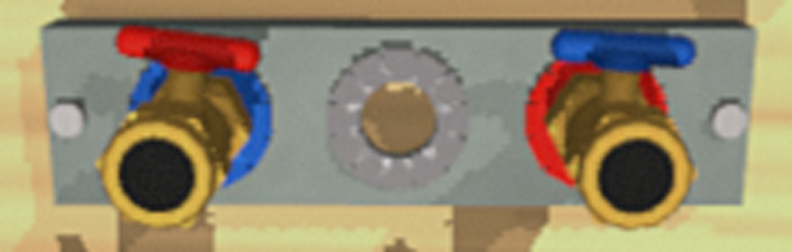

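Picture 4 (crop): both valves are upright with their handles towards the robot. The red-handled one is in the blue collar and the blue-handled one is in the red collar. I'll start with the red valve and park it in the grey hole.

Request:
{"op": "apply_moves", "data": {
  "targets": [
    [[5, -37, 0], [0, 0, 0]],
    [[9, -74, -20], [0, 0, 0]],
    [[9, -74, -65], [0, 0, 0]],
    [[9, -74, -110], [0, 0, 0]],
    [[9, -74, -140], [0, 0, 0]],
    [[9, -74, -150], [0, 0, 0]],
    [[9, -74, -150], [0, 0, 0]],
    [[9, -74, -150], [0, 0, 0]]
  ]
}}

```text
time_s: 3.95
tool_pos: [0.5102, 0.1364, 0.1543]
tool_rot: [179.9, 0.1, -178.7]
force: [0.2, 0.8, 1.1]
grip_width: 0.087
```

```bash
python3 - <<'E'
from h import *
o=env.get_obs(); p=env.read_camera("wrist"); K,T=cam(p,o); print(o["tool_pos"],o["tool_rot"],o["time_s"])
im=bgr(p);g=cv2.cvtColor(im,cv2.COLOR_BGR2GRAY)
for n,X in [("red",(.508,.1374,.111)),("grey",(.5065,.2072,.031))]:
    print(n,proj(K,T,X))
u,v=proj(K,T,(.508,.1374,.111))[0]
m=np.zeros_like(g); cv2.circle(m,(int(u),int(v)),22,255,-1); m[(g>60)]=0
k,l,s,ce=cv2.connectedComponentsWithStats(m); i=1+s[1:,4].argmax(); print(n,s[i],ce[i],np.round(ray(K,T,ce[i],.111)*1000,1))
cv2.imwrite("pics/w2.png",im)
E
```

```text
[0.51015381 0.13640833 0.1542807 ] [ 1.79947991e+02  1.42417186e-01 -1.78705816e+02] 3.95
red [[321.3090107  261.10106127]]
grey [[402.26163885 226.92491439]]
grey [305 245  34  33 882] [321.35034014 260.8968254 ] [507.9 137.4 111. ]
```

View pics/w2.png

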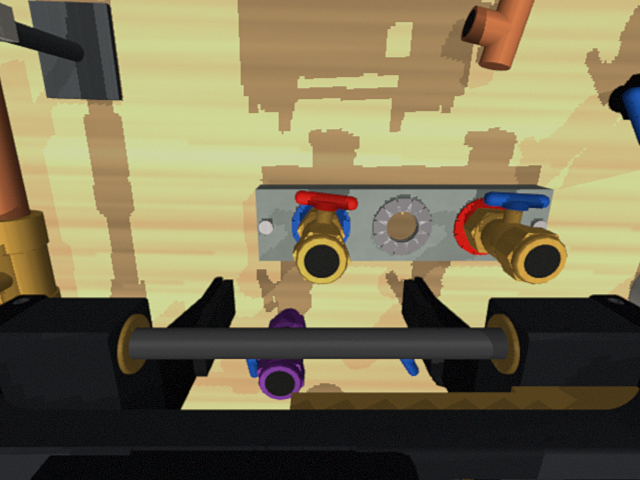

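Picture 5: the red mouth is at (321,261) and the grey hole at (402,226). Both match the earlier prediction within a pixel. I'll descend and grip.

Request:
{"op": "apply_moves", "data": {
  "targets": [
    [[-2, 1, -35], [0, 0, 0]],
    [[-2, 1, -62], [0, 0, 0]],
    [[-2, 1, -72], [0, 0, 0]],
    [[-2, 1, -72], [0, 0, 0]]
  ]
}}

```text
time_s: 4.4
tool_pos: [0.507, 0.1369, 0.0806]
tool_rot: [-180.0, -0.0, -178.7]
force: [-0.1, -0.2, -0.4]
grip_width: 0.0871
```

Request:
{"op": "apply_moves", "data": {
  "targets": [
    [[0, 0, 0], [0, 0, 0]],
    [[0, 0, 0], [0, 0, 0]],
    [[0, 0, 0], [0, 0, 0]],
    [[0, 0, 0], [0, 0, 0]],
    [[0, 0, 0], [0, 0, 0]],
    [[0, 0, 0], [0, 0, 0]]
  ],
  "hand": 0,
  "squeeze": 30
}}

```text
time_s: 5.0
tool_pos: [0.5071, 0.1369, 0.0807]
tool_rot: [180.0, 0.0, -178.7]
force: [0.1, -0.6, 1.1]
grip_width: 0.0467
```

Request:
{"op": "apply_moves", "data": {
  "targets": [
    [[0, 0, 0], [0, 0, 0]],
    [[0, 0, 0], [0, 0, 0]],
    [[0, 0, 0], [0, 0, 0]],
    [[0, 0, 0], [0, 0, 0]]
  ]
}}

```text
time_s: 5.4
tool_pos: [0.507, 0.1371, 0.0806]
tool_rot: [180.0, 0.0, -178.7]
force: [-0.1, 0.8, 0.2]
grip_width: 0.0331
```

Request:
{"op": "apply_moves", "data": {
  "targets": [
    [[0, 0, 15], [0, 0, 0]],
    [[0, 0, 45], [0, 0, 0]],
    [[0, 25, 45], [0, 0, 0]],
    [[-1, 55, 45], [0, 0, 0]],
    [[-1.5, 70, 45], [0, 0, 0]],
    [[-1.5, 70, 45], [0, 0, 0]],
    [[-1.5, 70, 45], [0, 0, 0]]
  ]
}}

```text
time_s: 6.1
tool_pos: [0.5052, 0.2055, 0.1248]
tool_rot: [-179.9, -0.1, -178.7]
force: [-0.4, -0.8, -3.4]
grip_width: 0.0329
```

Request:
{"op": "apply_moves", "data": {
  "targets": [
    [[0, 0, -10], [0, 0, 0]],
    [[0, 0, -20], [0, 0, 0]],
    [[0, 0, -28], [0, 0, 0]],
    [[0, 0, -36], [0, 0, 0]],
    [[0, 0, -42], [0, 0, 0]],
    [[0, 0, -44], [0, 0, 0]],
    [[0, 0, -44], [0, 0, 0]]
  ]
}}

```text
time_s: 6.8
tool_pos: [0.5055, 0.2068, 0.0814]
tool_rot: [-180.0, -0.0, -178.7]
force: [0.1, -1.4, -2.5]
grip_width: 0.0331
```

Request:
{"op": "apply_moves", "data": {
  "targets": [
    [[0, 0, 0], [0, 0, 0]],
    [[0, 0, 0], [0, 0, 0]],
    [[0, 0, 0], [0, 0, 0]],
    [[0, 0, 0], [0, 0, 0]],
    [[0, 0, 30], [0, 0, 0]],
    [[0, 0, 70], [0, 0, 0]],
    [[0, 20, 85], [0, 0, 0]],
    [[-1, 55, 85], [0, 0, 0]]
  ],
  "hand": 52
}}

```text
time_s: 7.6
tool_pos: [0.5077, 0.2605, 0.1708]
tool_rot: [179.8, 0.4, -179.0]
force: [0.5, 1.1, -0.3]
grip_width: 0.0516
```

```bash
cat > loc.py <<'E'
from h import *
import sys
o=env.get_obs(); p=env.read_camera("wrist"); K,T=cam(p,o); print(o["tool_pos"].round(4),o["tool_rot"].round(2),o["time_s"])
im=bgr(p);g=cv2.cvtColor(im,cv2.COLOR_BGR2GRAY); cv2.imwrite("pics/%s.png"%sys.argv[1],im); np.savez(sys.argv[1]+".npz",K=K,T=T)
for a in sys.argv[2:]:
    X=np.array([float(x) for x in a.split(",")])/1000
    u,v=proj(K,T,X)[0]
    rad=int(K[0,0]*.014/(T[2,:3]@X+T[2,3]))
    m=np.zeros_like(g); cv2.circle(m,(int(u),int(v)),rad,255,-1); m[g>60]=0
    k,l,s,ce=cv2.connectedComponentsWithStats(m)
    if k<2: print(a,"none",u,v); continue
    i=1+s[1:,4].argmax(); print(a,(round(u),round(v)),s[i],np.round(ray(K,T,ce[i],X[2])*1000,1))
E
python3 loc.py w3 506.5,207.2,111 505,277,111
```

```text
[0.5077 0.2605 0.1708] [ 179.83    0.37 -179.04] 7.6
506.5,207.2,111 (241, 252) [225 238  32  31 763] [507.  206.9 111. ]
505,277,111 (344, 251) [329 237  32  30 764] [504.8 277.3 111. ]
```

Request:
{"op": "apply_moves", "data": {
  "targets": [
    [[0.5, 15.5, -5], [0, 0, 0]],
    [[0.5, 15.5, -45], [0, 0, 0]],
    [[0.5, 15.5, -75], [0, 0, 0]],
    [[0.5, 15.5, -85], [0, 0, 0]],
    [[0.5, 15.5, -85], [0, 0, 0]]
  ]
}}

```text
time_s: 8.15
tool_pos: [0.5039, 0.2763, 0.0797]
tool_rot: [-179.9, -0.2, -178.8]
force: [-0.1, 0.6, 0.7]
grip_width: 0.0518
```

Request:
{"op": "apply_moves", "data": {
  "targets": [
    [[0, 0, 0], [0, 0, 0]],
    [[0, 0, 0], [0, 0, 0]],
    [[0, 0, 0], [0, 0, 0]],
    [[0, 0, 0], [0, 0, 0]],
    [[0, 0, 0], [0, 0, 0]],
    [[0, 0, 0], [0, 0, 0]]
  ],
  "hand": 0
}}

```text
time_s: 8.75
tool_pos: [0.506, 0.2781, 0.083]
tool_rot: [179.9, 0.1, -178.7]
force: [0.5, -0.4, 5.9]
grip_width: 0.0332
```

Request:
{"op": "apply_moves", "data": {
  "targets": [
    [[0, 0, 15], [0, 0, 0]],
    [[0, 0, 50], [0, 0, 0]],
    [[0, 0, 95], [0, 0, 0]],
    [[0, 0, 120], [0, 0, 0]],
    [[1, -35, 120], [0, 0, 0]],
    [[2, -80, 120], [0, 0, 0]],
    [[3, -120, 120], [0, 0, 0]],
    [[3, -140, 120], [0, 0, 0]]
  ]
}}

```text
time_s: 9.55
tool_pos: [0.5075, 0.132, 0.2016]
tool_rot: [-179.9, -0.1, -179.0]
force: [-0.7, -0.5, -2.7]
grip_width: 0.033
```

Request:
{"op": "apply_moves", "data": {
  "targets": [
    [[0, 0, -30], [0, 0, 0]],
    [[0, 0, -65], [0, 0, 0]],
    [[0, 0, -78], [0, 0, 0]],
    [[0, 0, -78], [0, 0, 0]],
    [[0, 0, -78], [0, 0, 0]]
  ]
}}

```text
time_s: 10.05
tool_pos: [0.5085, 0.1376, 0.1245]
tool_rot: [180.0, 0.0, -178.7]
force: [-0.0, -0.1, -2.5]
grip_width: 0.0333
```

Request:
{"op": "apply_moves", "data": {
  "targets": [
    [[0, 0, -10], [0, 0, 0]],
    [[0, 0, -18], [0, 0, 0]],
    [[0, 0, -26], [0, 0, 0]],
    [[0, 0, -34], [0, 0, 0]],
    [[0, 0, -40], [0, 0, 0]],
    [[0, 0, -41.5], [0, 0, 0]],
    [[0, 0, -41.5], [0, 0, 0]]
  ]
}}

```text
time_s: 10.75
tool_pos: [0.5082, 0.1375, 0.083]
tool_rot: [180.0, -0.0, -178.7]
force: [-2.7, -0.6, 5.2]
grip_width: 0.0329
```

Request:
{"op": "apply_moves", "data": {
  "targets": [
    [[0, 0, 0], [0, 0, 0]],
    [[0, 0, 0], [0, 0, 0]],
    [[0, 0, 0], [0, 0, 0]],
    [[0, 0, 0], [0, 0, 0]],
    [[0, 0, 30], [0, 0, 0]],
    [[0, 0, 70], [0, 0, 0]],
    [[0, 20, 85], [0, 0, 0]],
    [[0, 45, 85], [0, 0, 0]]
  ],
  "hand": 52
}}

```text
time_s: 11.55
tool_pos: [0.5104, 0.1823, 0.1706]
tool_rot: [179.8, 0.3, -178.9]
force: [0.4, 0.3, -0.4]
grip_width: 0.0521
```

```bash
python3 loc.py w4 507,207,111 508,137.4,111
```

```text
[0.5104 0.1823 0.1706] [ 179.84    0.33 -178.9 ] 11.55
507,207,111 (356, 251) [340 236  32  31 778] [507.  206.8 111. ]
508,137.4,111 (253, 251) [236 234  33  30 776] [506.4 136.6 111. ]
```

Request:
{"op": "apply_moves", "data": {
  "targets": [
    [[-1.5, 24.5, -5], [0, 0, 0]],
    [[-1.5, 24.5, -45], [0, 0, 0]],
    [[-1.5, 24.5, -76], [0, 0, 0]],
    [[-1.5, 24.5, -86], [0, 0, 0]],
    [[-1.5, 24.5, -86], [0, 0, 0]]
  ]
}}

```text
time_s: 12.1
tool_pos: [0.5054, 0.2061, 0.0796]
tool_rot: [-179.9, -0.2, -178.7]
force: [-0.2, 0.3, -0.0]
grip_width: 0.0522
```

Request:
{"op": "apply_moves", "data": {
  "targets": [
    [[0, 0, 0], [0, 0, 0]],
    [[0, 0, 0], [0, 0, 0]],
    [[0, 0, 0], [0, 0, 0]],
    [[0, 0, 0], [0, 0, 0]],
    [[0, 0, 0], [0, 0, 0]]
  ],
  "hand": 0
}}

```text
time_s: 12.6
tool_pos: [0.5075, 0.2075, 0.0825]
tool_rot: [179.9, 0.1, -178.7]
force: [1.0, 0.1, 5.8]
grip_width: 0.0332
```

Request:
{"op": "apply_moves", "data": {
  "targets": [
    [[0, 0, 15], [0, 0, 0]],
    [[0, 0, 45], [0, 0, 0]],
    [[-1, 25, 45], [0, 0, 0]],
    [[-2, 55, 45], [0, 0, 0]],
    [[-2, 70, 45], [0, 0, 0]],
    [[-2, 70, 40], [0, 0, 0]],
    [[-2, 70, 40], [0, 0, 0]]
  ]
}}

```text
time_s: 13.3
tool_pos: [0.5038, 0.2752, 0.1197]
tool_rot: [-179.8, -0.1, -178.7]
force: [-0.4, -0.8, -3.8]
grip_width: 0.0327
```

Request:
{"op": "apply_moves", "data": {
  "targets": [
    [[0, 0, -8], [0, 0, 0]],
    [[0, 0, -16], [0, 0, 0]],
    [[0, 0, -24], [0, 0, 0]],
    [[0, 0, -32], [0, 0, 0]],
    [[0, 0, -38], [0, 0, 0]],
    [[0, 0, -39.5], [0, 0, 0]],
    [[0, 0, -39.5], [0, 0, 0]]
  ]
}}

```text
time_s: 14.0
tool_pos: [0.5046, 0.2766, 0.0824]
tool_rot: [-180.0, -0.0, -178.7]
force: [-3.2, -2.4, 5.1]
grip_width: 0.0329
```

Request:
{"op": "apply_moves", "data": {
  "targets": [
    [[0, 0, 0], [0, 0, 0]],
    [[0, 0, 0], [0, 0, 0]],
    [[0, 0, 0], [0, 0, 0]],
    [[0, 0, 0], [0, 0, 0]],
    [[0, 0, 30], [0, 0, 0]],
    [[0, 0, 75], [0, 0, 0]],
    [[0, -35, 120], [0, 0, 0]],
    [[0, -70, 140], [0, 0, 0]]
  ],
  "hand": 70
}}

```text
time_s: 14.8
tool_pos: [0.5052, 0.2086, 0.2247]
tool_rot: [179.9, 0.2, -178.5]
force: [0.6, -0.6, 0.1]
grip_width: 0.0695
```

Request:
{"op": "apply_moves", "data": {
  "targets": [
    [[0, 0, 0], [0, 0, 0]],
    [[0, 0, 0], [0, 0, 0]]
  ]
}}

```text
time_s: 15.0
tool_pos: [0.5052, 0.2062, 0.2226]
tool_rot: [179.9, 0.1, -178.9]
force: [-0.3, 0.8, -0.2]
grip_width: 0.0698
```

```bash
python3 loc.py w5 505,277,111 506.4,136.6,111
```

```text
[0.5052 0.2062 0.2226] [ 1.7989e+02  1.1000e-01 -1.7886e+02] 15.0
505,277,111 (405, 235) [390 221  27  25 525] [503.6 275.4 111. ]
506.4,136.6,111 (235, 233) [222 221  26  25 525] [506.4 136.6 111. ]
```

View pics/w5.png

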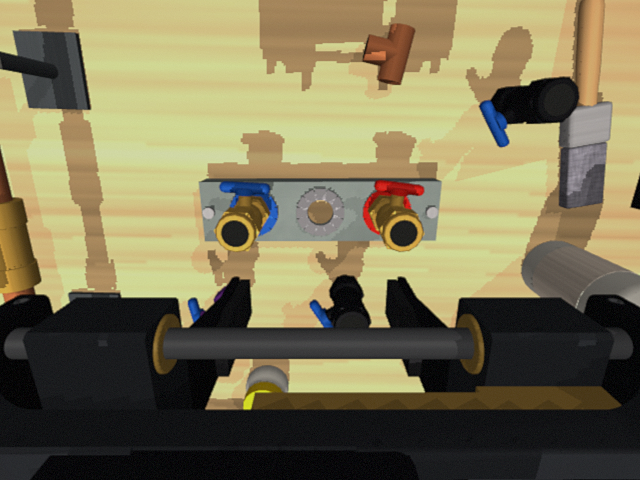

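Picture 6: the blue valve's mouth is at (235,233) in the blue collar and the red valve's at (402,235) in the red collar. Both are upright, and the grey hole (320,210) is empty. Next is the link.

Request:
{"op": "apply_moves", "data": {
  "targets": [
    [[0, -30, 30], [0, 0, 0]],
    [[0, -75, 60], [0, 0, 0]],
    [[-2, -123, 70], [0, 0, 0]],
    [[-4, -172, 70], [0, 0, 0]],
    [[-6, -221, 70], [0, 0, 0]],
    [[-8, -270, 70], [0, 0, 0]],
    [[-10, -319, 70], [0, 0, 0]],
    [[-12, -368, 70], [0, 0, 0]]
  ]
}}

```text
time_s: 15.85
tool_pos: [0.4924, -0.1613, 0.2905]
tool_rot: [180.0, -0.1, -178.6]
force: [1.7, -0.1, 0.5]
grip_width: 0.0701
```

Request:
{"op": "apply_moves", "data": {
  "targets": [
    [[-2, -40, 0], [0, 0, 0]],
    [[-5, -70, 0], [0, 0, 0]],
    [[-5, -80, 0], [0, 0, 0]],
    [[-5, -80, 0], [0, 0, 0]],
    [[-5, -80, 0], [0, 0, 0]]
  ],
  "hand": 87
}}

```text
time_s: 16.35
tool_pos: [0.4883, -0.2386, 0.2907]
tool_rot: [179.9, -0.1, -178.6]
force: [-0.2, 0.1, -0.1]
grip_width: 0.0866
```

```bash
python3 - <<'E'
from h import *
o=env.get_obs(); p=env.read_camera("wrist"); K,T=cam(p,o); print(o["tool_pos"],o["tool_rot"],o["time_s"]); np.savez("w6.npz",K=K,T=T)
cv2.imwrite("pics/w6.png",bgr(p)); print(np.round(-T[:3,:3].T@T[:3,3],3))
for t,z in [("link",.1),("link_grip",.133),("rest",.036)]:
    for d in env.regions_of(p,t)[:2]:
        c=np.argwhere(d["region"]).mean(0)[::-1]; print(t,round(d["conf"],2),np.round(d["rect"]),np.round(c),np.round(ray(K,T,c,z)*1000))
E
```

```text
[ 0.48833359 -0.23862898  0.29072448] [ 1.79932081e+02 -7.80933242e-02 -1.78554974e+02] 16.35
[ 0.407 -0.242  0.452]
link 0.84 [300. 138. 326. 293.] [312. 214.] [ 490. -246.  100.]
link_grip 0.79 [295. 137. 330. 295.] [312. 213.] [ 482. -246.  133.]
rest 0.93 [290. 113. 337. 287.] [314. 183.] [ 468. -245.   36.]
```

View pics/w6.png

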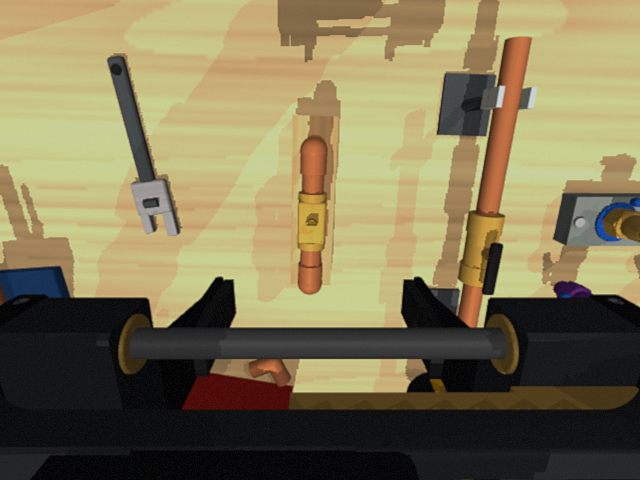

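```bash
python3 - <<'E'
from h import *
im=cv2.imread("pics/w6.png"); w=np.load("w6.npz"); K,T=w["K"],w["T"]
hsv=cv2.cvtColor(im,cv2.COLOR_BGR2HSV)
roi=hsv[130:300,290:335]; print("blk",roi[100-20,10],"cop",roi[40,22],roi[150,20],"wood",roi[30,5])
cop=((hsv[...,0]<14)&(hsv[...,1]>110)); cop[:132]=0;cop[298:]=0;cop[:,:292]=0;cop[:,335:]=0
far=cop.copy(); 
for a,b in [(140,190),(256,290)]:
    ys,xs=np.nonzero(cop[a:b]); print(a,len(xs),xs.min(),xs.max())
# midline per row of copper+block
lines=[]
for v in list(range(155,186,5))+list(range(260,285,4)):
    xs=np.nonzero(cop[v])[0]
    if len(xs)>8: P=ray(K,T,((xs.min()+xs.max())/2,v),.109)*1000; lines.append(P[:2]); print(v,xs.min(),xs.max(),P.round(1))
L=np.array(lines); f=np.polyfit(L[:,0],L[:,1],1); print("slope deg",np.degrees(np.arctan(f[0])),"y at 488",np.polyval(f,488))
for n,uv,z in [("blk near edge",(312,192),.119),("blk far edge",(312,250),.119),("plug",(312,218),.133)]: print(n,ray(K,T,uv,z).round(4)*1000)
cv2.imwrite("pics/w6c.png",cv2.resize(im[125:300,270:350],None,fx=3.4,fy=3.4,interpolation=2))
E
```

```text
blk [ 22 168 202] cop [ 11 167 199] [ 12 164 202] wood [ 18 125 202]
140 1184 301 327
256 744 298 321
155 301 326 [ 430.  -245.4  109. ]
160 301 326 [ 434.7 -245.3  109. ]
165 301 325 [ 439.5 -245.7  109. ]
170 301 325 [ 444.3 -245.6  109. ]
175 303 323 [ 449.2 -245.5  109. ]
180 303 323 [ 454.1 -245.4  109. ]
185 303 323 [ 459.  -245.3  109. ]
260 301 320 [ 538.5 -246.3  109. ]
264 299 321 [ 543.1 -246.8  109. ]
268 299 321 [ 547.6 -246.7  109. ]
272 299 321 [ 552.3 -246.6  109. ]
276 299 320 [ 556.9 -247.1  109. ]
280 298 320 [ 561.6 -247.5  109. ]
284 298 320 [ 566.3 -247.4  109. ]
slope deg -0.7833749674802102 y at 488 -246.05167914177213
blk near edge [ 464.3 -246.   119. ]
blk far edge [ 523.7 -244.9  119. ]
plug [ 486.7 -245.4  133. ]
```

View pics/w6c.png

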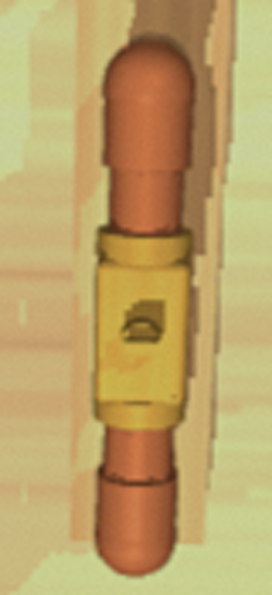

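Picture 7: the link stands in its rest, with the block near (312,222); the pipe and its lever are on the right at (485,250). Picture 8 (crop) shows the top of the brass block at crop (97–188, 263–403). I'll go to a hover above it.

Request:
{"op": "apply_moves", "data": {
  "targets": [
    [[7, -5, -30], [0, 0, -0.039]],
    [[7, -5, -75], [0, 0, -0.039]],
    [[7, -5, -115], [0, 0, -0.039]],
    [[7, -5, -130], [0, 0, -0.039]],
    [[7, -5, -130], [0, 0, -0.039]],
    [[7, -5, -130], [0, 0, -0.039]]
  ]
}}

```text
time_s: 17.15
tool_pos: [0.4956, -0.2464, 0.1632]
tool_rot: [-180.0, 0.1, 179.1]
force: [0.3, -0.8, 0.4]
grip_width: 0.087
```

```bash
python3 - <<'E'
from h import *
o=env.get_obs(); p=env.read_camera("wrist"); K,T=cam(p,o); print(o["tool_pos"],o["tool_rot"],o["time_s"]); np.savez("w7.npz",K=K,T=T)
im=bgr(p);cv2.imwrite("pics/w7.png",im)
print(proj(K,T,[(.4955,-.246,.119),(.4955,-.246,.133)]))
hsv=cv2.cvtColor(im,cv2.COLOR_BGR2HSV)
u,v=proj(K,T,(.4955,-.246,.119))[0].astype(int)
x0=u-80; c=im[max(0,v-140):v+90,x0:u+80]; cv2.imwrite("pics/w7c.png",cv2.resize(c,None,fx=2.5,fy=2.5,interpolation=2)); print(x0,max(0,v-140))
E
```

```text
[ 0.49562006 -0.24636925  0.16321613] [-1.79962731e+02  1.18116237e-01  1.79069351e+02] 17.15
[[320.29575716 263.47366137]
 [320.40937595 272.15382338]]
240 123
```

View pics/w7c.png

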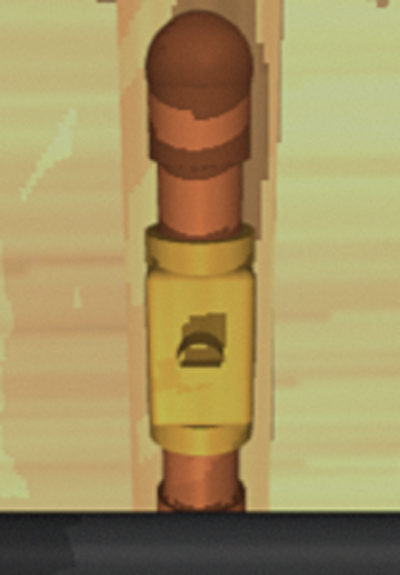

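Picture 9 (crop): the block's top face is centred at full-frame (320,262) against a predicted (320,263), so it is aligned to under 1 mm. I'll descend and grip.

Request:
{"op": "apply_moves", "data": {
  "targets": [
    [[0, 0, -35], [0, 0, 0]],
    [[0, 0, -65], [0, 0, 0]],
    [[0, 0, -77], [0, 0, 0]],
    [[0, 0, -77], [0, 0, 0]],
    [[0, 0, -77], [0, 0, 0]]
  ]
}}

```text
time_s: 17.7
tool_pos: [0.4958, -0.2468, 0.0864]
tool_rot: [-180.0, 0.1, 179.0]
force: [0.7, -0.1, 0.1]
grip_width: 0.087
```

Request:
{"op": "apply_moves", "data": {
  "targets": [
    [[0, 0, 0], [0, 0, 0]],
    [[0, 0, 0], [0, 0, 0]],
    [[0, 0, 0], [0, 0, 0]],
    [[0, 0, 0], [0, 0, 0]],
    [[0, 0, 0], [0, 0, 0]],
    [[0, 0, 0], [0, 0, 0]],
    [[0, 0, 0], [0, 0, 0]],
    [[0, 0, 0], [0, 0, 0]]
  ],
  "hand": 0,
  "squeeze": 45
}}

```text
time_s: 18.5
tool_pos: [0.4945, -0.2462, 0.0845]
tool_rot: [180.0, -0.0, 179.0]
force: [0.2, 0.1, 0.1]
grip_width: 0.0308
```

Request:
{"op": "apply_moves", "data": {
  "targets": [
    [[0, 0, 0], [0, 0, 0]],
    [[0, 0, 0], [0, 0, 0]],
    [[0, 0, 0], [0, 0, 0]]
  ]
}}

```text
time_s: 18.8
tool_pos: [0.4945, -0.246, 0.0845]
tool_rot: [180.0, -0.0, 179.1]
force: [-0.5, -0.0, -0.7]
grip_width: 0.0273
```

Request:
{"op": "apply_moves", "data": {
  "targets": [
    [[0, 0, 8], [0, 0, 0]],
    [[0, 0, 25], [0, 0, 0]],
    [[0, 0, 50], [0, 0, 0]],
    [[0, 0, 80], [0, 0, 0]],
    [[0, 0, 115], [0, 0, 0]],
    [[0, 0, 150], [0, 0, 0]],
    [[0, 0, 170], [0, 0, 0]],
    [[0, 0, 175], [0, 0, 0]]
  ]
}}

```text
time_s: 19.6
tool_pos: [0.4952, -0.247, 0.262]
tool_rot: [-180.0, 0.2, 179.0]
force: [0.9, -0.1, -5.1]
grip_width: 0.0276
```

```bash
python3 - <<'E'
from h import *
o=env.get_obs(); print(o["qpos"].round(1),o["tool_pos"],o["tool_rot"],o["force"],o["wrist_torque"],o["grip_width"])
E
```

```text
[-18.4   6.1  45.8  95.3  -4.5  80.3 117.1] [ 0.49523711 -0.24699669  0.26202339] [-179.95840981    0.2201327   179.00410994] [ 0.85587408 -0.08088337 -5.0886514 ] [ 1.98455173e-05 -1.57854966e-02 -4.28584889e-03] 0.02763303992450588
```

Request:
{"op": "apply_moves", "data": {
  "targets": [
    [[0, 15, 0], [0, 0, -0.05]],
    [[0, 40, 0], [0, 0, -0.15]],
    [[0, 75, 0], [0, 0, -0.27]],
    [[0, 115, 0], [0, 0, -0.4]],
    [[2, 155, 0], [0, 0, -0.53]],
    [[4, 195, 0], [0, 0, -0.66]],
    [[5, 235, 0], [0, 0, -0.79]],
    [[6, 275, 0], [0, 0, -0.92]]
  ]
}}

```text
time_s: 20.4
tool_pos: [0.4993, 0.0302, 0.258]
tool_rot: [-179.9, -0.1, 126.0]
force: [0.5, -1.1, -4.8]
grip_width: 0.0276
```

Request:
{"op": "apply_moves", "data": {
  "targets": [
    [[0, 40, 0], [0, 0, -0.13]],
    [[1, 80, 0], [0, 0, -0.26]],
    [[2, 115, 0], [0, 0, -0.39]],
    [[3, 145, 0], [0, 0, -0.5]],
    [[4, 165, 0], [0, 0, -0.58]],
    [[4, 176, -10], [0, 0, -0.614]],
    [[4, 177, -20], [0, 0, -0.614]],
    [[4, 177, -20], [0, 0, -0.614]]
  ]
}}

```text
time_s: 21.2
tool_pos: [0.5028, 0.2045, 0.2364]
tool_rot: [-179.7, 0.2, 91.2]
force: [-0.2, -0.2, -4.6]
grip_width: 0.0275
```

Request:
{"op": "apply_moves", "data": {
  "targets": [
    [[0, 0, 0], [0, 0, 0]],
    [[0, 0, 0], [0, 0, 0]],
    [[0, 0, 0], [0, 0, 0]]
  ]
}}

```text
time_s: 21.5
tool_pos: [0.5049, 0.2051, 0.2402]
tool_rot: [179.9, -0.0, 91.1]
force: [-0.8, -0.3, -3.8]
grip_width: 0.0277
```

```bash
python3 - <<'E'
from h import *
o=env.get_obs(); print(o["tool_pos"],o["tool_rot"],o["force"],o["wrist_torque"],o["time_s"])
for n in ["scene","wrist"]:
    p=env.read_camera(n);K,T=cam(p,o); np.savez("f_%s.npz"%n,K=K,T=T); cv2.imwrite("pics/f_%s.png"%n,bgr(p))
    M=np.array([(.5036,.2754,.111),(.5064,.1366,.111)])
    print(n,proj(K,T,M).round())
    Rm=R.from_euler('xyz',o["tool_rot"],degrees=True).as_matrix(); 
    E=[o["tool_pos"]+Rm@np.array([s*.07,0,.0745]) for s in (1,-1)]; print(np.round(E,4),proj(K,T,E).round())
a=cv2.imread("pics/f_scene.png")[195:335,330:460]; b=cv2.imread("pics/f_wrist.png")
cv2.imwrite("pics/f1.png",np.hstack([cv2.resize(a,(446,480),interpolation=2),cv2.resize(b,None,fx=.55,fy=1)[:, :][:480]])[:, :800])
E
```

```text
[0.50492834 0.20513586 0.24015676] [ 1.79947781e+02 -2.55742490e-02  9.10830589e+01] [-0.82754372 -0.26255195 -3.83094524] [-0.1616311  -0.00568703  0.01628266] 21.5
scene [[421. 283.]
 [376. 254.]]
[[0.5037 0.2752 0.1657]
 [0.5063 0.1352 0.1656]] [[425. 272.]
 [377. 243.]]
wrist [[317. 144.]
 [318. 298.]]
[[0.5037 0.2752 0.1657]
 [0.5063 0.1352 0.1656]] [[317. 148.]
 [317. 333.]]
```

View pics/f1.png

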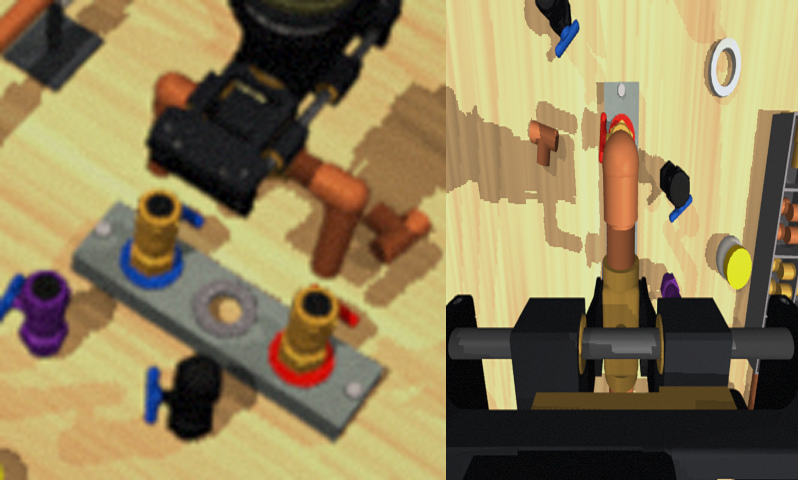

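Picture 10: the link hangs level over the rail. In the scene view the red-side leg end is at crop (326,268) and the mouths are at (318,302) and (160,205). I'll lower it partway and compare the leg with the mouth at closer range.

Request:
{"op": "apply_moves", "data": {
  "targets": [
    [[0, 1, -8], [0, 0, 0]],
    [[0, 1, -18], [0, 0, 0]],
    [[0, 1, -26], [0, 0, 0]],
    [[0, 1, -30], [0, 0, 0]],
    [[0, 1, -30], [0, 0, 0]],
    [[0, 1, -30], [0, 0, 0]],
    [[0, 1, -30], [0, 0, 0]]
  ]
}}

```text
time_s: 22.3
tool_pos: [0.5048, 0.207, 0.21]
tool_rot: [180.0, -0.0, 91.1]
force: [-0.3, -0.4, -3.6]
grip_width: 0.0275
```

```bash
python3 - <<'E'
from h import *
o=env.get_obs(); print(o["tool_pos"],o["tool_rot"],o["force"],o["time_s"])
p=env.read_camera("scene");K,T=cam(p); im=bgr(p); cv2.imwrite("pics/g.png",im)
hsv=cv2.cvtColor(im,cv2.COLOR_BGR2HSV)
Rm=R.from_euler('xyz',o["tool_rot"],degrees=True).as_matrix()
E=[o["tool_pos"]+Rm@np.array([s*.07,0,.0745]) for s in (1,-1)]; M=np.array([(.5036,.2754,.111),(.5064,.1366,.111)])
print("ends",np.round(E,4).tolist(),proj(K,T,E).round(1).tolist(),"mouths",proj(K,T,M).round(1).tolist())
# predicted silhouettes of the leg and the valve top nut, drawn on the enlarged crop
f=8;a,b,w,h=395,245,60,60
c=cv2.resize(im[b:b+h,a:a+w],None,fx=f,fy=f,interpolation=2)
t=np.linspace(0,2*np.pi,60)
def circ(C,r,col):
    P=proj(K,T,np.c_[C[0]+r*np.cos(t),C[1]+r*np.sin(t),np.full(60,C[2])]); P=((P-[a,b]+.5)*f).astype(np.int32); cv2.polylines(c,[P],True,col,1)
circ(E[0],.011,(255,255,0)); circ(E[0]+[0,0,.03],.011,(255,255,0)); circ(M[0],.017,(0,255,0)); circ(M[0],.011,(0,255,0)); 
c1=c
a,b=350,215;c=cv2.resize(im[b:b+h,a:a+w],None,fx=f,fy=f,interpolation=2)
circ(M[1],.017,(0,255,0));circ(E[1],.011,(255,255,0)); circ(E[1]+[0,0,.03],.011,(255,255,0))
cv2.imwrite("pics/g1.png",cv2.resize(np.hstack([c1,c]),(800,400)))
E
```

```text
[0.50482005 0.20696252 0.20998772] [ 1.79955730e+02 -1.74753883e-02  9.11451111e+01] [-0.32720705 -0.43382516 -3.62742157] 22.3
ends [[0.5035, 0.277, 0.1355], [0.5063, 0.137, 0.1355]] [[423.4, 278.5], [376.6, 249.3]] mouths [[421.2, 282.9], [375.7, 254.2]]
```

View pics/g1.png

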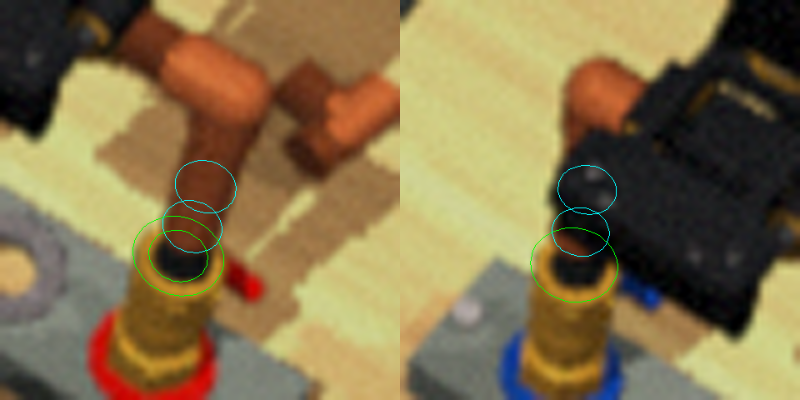

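Picture 11: the predicted outlines fit the legs and mouths within about 1–2 mm on both sides. The link sits 1 mm too far in +y, so I'll correct that and do the final lowering.

Request:
{"op": "apply_moves", "data": {
  "targets": [
    [[0, -1, -4], [0, 0, 0]],
    [[0, -1, -8], [0, 0, 0]],
    [[0, -1, -12], [0, 0, 0]],
    [[0, -1, -14], [0, 0, 0]],
    [[0, -1, -14], [0, 0, 0]],
    [[0, -1, -14], [0, 0, 0]],
    [[0, -1, -14], [0, 0, 0]],
    [[0, -1, -14], [0, 0, 0]]
  ]
}}

```text
time_s: 23.15
tool_pos: [0.5046, 0.2059, 0.1958]
tool_rot: [180.0, -0.0, 91.2]
force: [0.3, -1.2, -4.8]
grip_width: 0.0276
```

Request:
{"op": "apply_moves", "data": {
  "targets": [
    [[0, 0, 0], [0, 0, 0]],
    [[0, 0, 0], [0, 0, 0]],
    [[0, 0, 0], [0, 0, 0]],
    [[0, 0, 0], [0, 0, 0]],
    [[0, 0, 0], [0, 0, 0]],
    [[0, 0, 0], [0, 0, 0]]
  ]
}}

```text
time_s: 23.75
tool_pos: [0.5045, 0.2058, 0.1956]
tool_rot: [180.0, 0.0, 91.1]
force: [-0.0, 0.8, -5.0]
grip_width: 0.0276
```

```bash
python3 - <<'E'
from h import *
o=env.get_obs(); print(o["tool_pos"],o["tool_rot"],o["force"],o["grip_width"],o["time_s"],abs(o["joint_velocities"]).max())
p=env.read_camera("scene");K,T=cam(p); im=bgr(p)
cv2.imwrite("pics/z.png",cv2.resize(im[205:325,330:460],(650,600),interpolation=2))
Rm=R.from_euler('xyz',o["tool_rot"],degrees=True).as_matrix()
print([np.round(o["tool_pos"]+Rm@np.array([s*.07,0,.0745]),4).tolist() for s in (1,-1)])
E
```

```text
[0.5045182  0.20582888 0.19557797] [1.79995648e+02 2.95539744e-03 9.11478220e+01] [-0.03497661  0.80130354 -5.03993714] 0.02759554175394575 23.75 0.08249536150775721
[[0.5031, 0.2758, 0.1211], [0.5059, 0.1358, 0.1211]]
```

View pics/z.png

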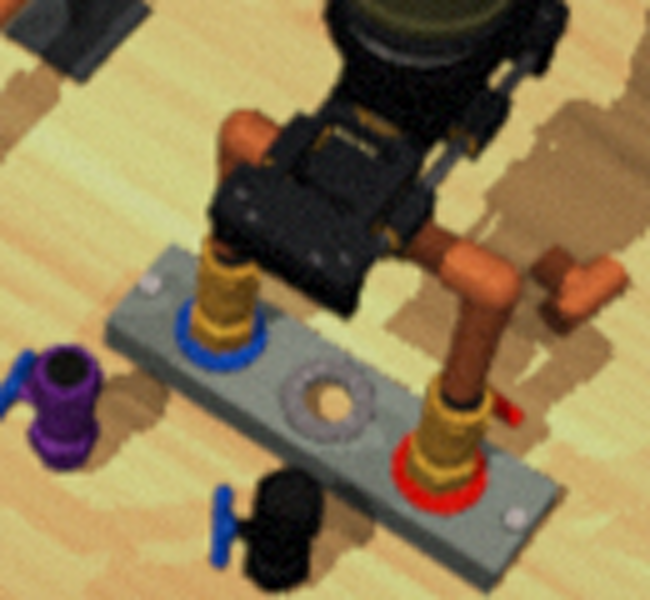

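Picture 12: the legs end just above both mouths, at about (235,255) and (463,398). The blue valve is in the blue collar and the red valve in the red collar, and the link is level. Handing in.

```bash
python3 -c "
from cell import env
print(env.sign_off()); o=env.get_obs(); print(o['tool_pos'],o['force'],o['time_s'])"
```

```text
the job is handed in; nothing more can be done
None
the job is handed in; nothing more can be done
```

I swapped the two valves by way of the grey hole, so red is now in the red collar and blue in the blue collar. I then carried the link over the filter pipework, with its ends about 75 mm above the pipe. I handed in at about 24 s with the gripper holding it over the valves.

**Link position:** by my last readings its ends are about 10 mm above the mouths, within about 1 mm sideways, and it is level to within about 0.01°. The arm was practically still, and the downward force of about 5 N is near the link's weight (3.7 N), so nothing suggests contact.

**Accuracy:** the scene camera overlay agreed with these positions only to about 1–2 mm. The valve mouths were last measured before the link was fetched, at 138.8 mm apart, and stand up to 2 mm off their holes' centres. I judged the valves fully down by release height and the pictures and did not measure it directly.

**Bystanders:** I saw none moved, but I did not measure them again. The sign-off gave no verdict, and none of my checks failed.

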